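# Ring the intercom chime and hold the talk paddle at half travel

## Task

Make a call on the desk intercom: first push the red plunger of the call chime all the way down to its stop and let it spring back up. Then press the spring-loaded talk paddle of the grey and black talk station with the fingertips until its orange pointer stands in the green part of the scale (about half travel), never letting it go down into the red, and keep it there for at least two seconds. Finish while still holding the paddle in the green: do not let go; leave the other things on the desk where they are.

Things in the scene. Friction and masses are not known exactly. Their poses are not given: they have to be found in the camera images.
- plunger_top (a point): centre of the top of the chime's red plunger knob (disc 32 mm across, 14 mm high; its top is 75 mm above the desk at rest). It stands on a steel dome 72 mm across on a round black base 86 mm across, 47 mm high in all, fixed to the desk. The point moves with the knob; z is up. Chime and talk station may swap sides.
- plunger (a joint): travel of the plunger, m: 0 up at rest, grows as it is pressed straight down, 0.012 at its stop. The spring takes about 3 N to start and 6.6 N at the stop, and brings it back up by itself.
- paddle_pad (a point): centre of the top of the black rubber press pad (36 mm along the paddle x 40 mm wide) near the free end of the talk paddle, an aluminium plate 40 mm wide; at rest 83 mm above the desk, the paddle rising 0.17 rad towards its free end. Moves with the paddle. At rest x points level from the free end to the hinge (away from the robot if the station is not turned), y along the hinge, z up.
- paddle_hinge (a point): middle of the paddle's hinge axis, 58 mm above the desk, 90 mm from the pad's centre. Fixed to the talk station (black console 150 x 110 mm, grey rear block, fixed to the desk); +x from pad to hinge, z up. Hinge cheeks reach 67 mm height. A scale (white, green, yellow, red from the top down, 8 mm wide, up to 82 mm high) stands 46 mm to the paddle's +y side, 106 mm from the hinge.
- paddle (a joint): paddle angle, rad: 0 up at rest, grows as the pad is pressed down, 0.36 at the bottom. Orange pointer in the green from 0.13 to 0.25, yellow to 0.30, red beyond. Each 0.1 rad lowers the pad by 9 mm: mid-green (0.19) is 17 mm below rest, the paddle then level. Spring: about 3 N on the pad to start, 5 N in mid-green, 7.5 N at the bottom; it springs up when let go.
- pawn: red turned game piece, 40 mm across, 74 mm high, standing between chime and station; loose, leave it. Origin: centre of underside.
- jar: white jar with black lid, 52 mm across, 70 mm high; loose, leave it. Origin: centre of underside.
- glue: red and yellow glue stick, 27 mm across, 92 mm high, standing; loose, leave it. Origin: centre of underside.
- stapler: blue stapler, 34 x 141 x 46 mm; loose, leave it. Origin: centre of underside.

How it is judged:
By the outcome, as a careful person would: the job done as asked, in the order asked, and still so for the second after the job is handed in, while the arm keeps its last pose, push and grip.
It also fails if it takes over 42 s, if anything falls off the work surface, if the arm or the gripper's body presses on something with over 40 N, if the wrist force passes 120 N, or if a joint passes its speed limit or range.

## Robot

A 6-joint arm with a two-finger parallel gripper is mounted at the origin on a cart in front of the work surface, level with it; the furniture and walls round the work are solid. World frame = base frame: x ahead of the robot, y to its left, z up, the work surface at z = 0. Lengths are in m, angles in rad, forces in N, time in s.
With the tool pointing down it reaches from about 0.15 to 0.775 m from the base axis. Payload 6.1 kg.
Tool frame: the origin (TCP) lies at the centre of the arm's flange, where the gripper is bolted on; the fingertips stand 173 mm ahead of it and the grasp point (between the pads) lies 155 mm ahead of it; z points along the fingers, y is the line along which they close (so a half turn about z gives the same grasp; the last joint's range is limited). The gripper opens to 85 mm and grips with 20 to 120 N. Pads are 22 mm wide; open, the fingers measure 114 mm over their backs; the gripper's body (76 mm by 85 mm) begins 54 mm behind the grasp point. The pads swing forward as they close: fully open they stand 13 mm farther back than shut.
Start: joints at [1.194, 0.126, -0.04, 1.405, 0, 1.571], TCP at [0.193, 0.488, 0.405] pointing down, gripper open.
Joint ranges: [-2.72, 2.72], [-0.95, 1.95], [-1.27, 1.35], [-1.78, 2.02], [-1.46, 1.47], [-3.14, 3.14]. Speed limits (rad/s): [2.39, 2.39, 3.01, 3.14, 3.14, 3.14].

## Interface

Orientations are given as a unit quaternion [x, y, z, w].
In Python, from bench import telemetry, optics, job gives the robot as it stands.
- The arm moves only by the tool drive_tool, never from a script. Its argument "moves" is one flat list of numbers, 7 for each row, row after row: the shift along the tool's x, y, z normalised to -1 to 1, where 1 is 0.12 m, then the turn, a rotation vector about the tool's x, y, z normalised to -1 to 1, where 1 is 0.5 rad, then the finger opening in mm, from 0 to 85.4. A call has exactly 5 rows; each row is the pose to reach, as a shift and turn from the pose commanded when the call began, along the tool's axes at that moment; what a row does not reach only later rows make up. A row lasts 1/8 s, in which the tool goes at most 62.5 mm and 10.7 degrees, less where a joint would pass 70% of its speed; a pose out of reach is approached as far as the arm can. A call with a number of a shift or a turn outside -1 to 1 is refused whole. A call with a gripper value outside its range is refused whole. The fingers move at their own pace and stop on an object; "squeeze" is the grip in N (left out, the last holds). Time passes only in rows, so rows that repeat a pose let the fingers close, or fill a call up. It gives the time, the measured TCP pose, the force, the opening and the grip force at its end, in the units of the state.
- telemetry.get_obs(): the state, without advancing time (a new reading comes with each control period).
- optics.grab_frame(name): name is "scene" or "top"; returns a dict with "color" (420x560x3 uint8, red, green, blue), "z_map" (420x560 float32, m along the optical axis (not along the pixel's ray), 0 where there is no reading), "fx", "fy", "cx", "cy" (pixels), "dist_coeffs" ([k1, k2, p1, p2, k3] as OpenCV has them; the pictures are not rectified), "extrinsics" (4x4, takes a point from world to camera coordinates). Camera axes: x right, y up, looking along -z (the intrinsics and any distortion apply to the point x, -y, -z); pixel columns grow to the right and rows downward; lengths in m; the calibration is good to about 2 mm. A picture is of the moment at which its call begins.
- job.job_done(): hands the job in; it is judged then, once.
Trained networks look in a picture, given as the dict that the camera call returned (one of the last four; its "shot" number tells which), for a name from the list of things; names that differ only in an ending like _2 or _b are one class to them, and where a whole thing is asked for, a point or a joint stands for the part that bears it (a point fixed in the world has none). Each returns a list of dicts, best first, with "conf" (0 to 1); they miss things now and then, are a little off and sometimes report something else, mostly with a low value. They report only what shows in the picture. A call takes as long as a camera call.
- optics.boxes_of(picture, label): "box" ([centre column, centre row, width, height] in pixels, round what is visible of it).
- optics.regions_of(picture, label): "mask" (420x560 bool, what is visible of it) and "box" ([centre column, centre row, width, height] in pixels, round what is visible of it).
- optics.spot_point(picture, label): "centre" ([column, row] in pixels: a listed point, or the origin of a listed thing).
The state is a dict: "time": time; "joint_positions": joint angles; "qvel": joint speeds; "joint_efforts": joint torques, N m; "position": TCP position; "tool_rot": TCP orientation; "contact_force": force on the tool from outside, world axes, zero at the start; "ft_torque": the same for the moment, N m; "opening": opening from 0.0 (shut) to 1.0 (fully open); "gripper_force": force on a finger pad.
Only numpy, scipy, OpenCV 4.12 (cv2) and the standard library are available. Lean on these libraries where they do the work, as an engineer would, in place of code of your own. Each camera call takes 0.05 s, during which the arm holds its last target. There are 200 camera calls.

## Working session

There is one attempt and no reset: what is moved stays moved. The work goes in short steps, Python scripts to look and compute and a tool call to move; the robot and the scene stay as the last step left them, time stands still between calls to the robot, and variables do not carry over. Pictures are saved under pics/ and viewed, at most 10 in all, crops included, and the job is handed in when it is done.

Besides the shell and the picture viewer there is one more tool, called after "Emit:" by a JSON object that holds its "op" and its "data". drive_tool: Moves the arm, as the interface text tells. Scaled input: -1 to 1 covers 0.12 m each way for a shift and 0.5 rad each way for a turn. Its arguments: {"type":"object","properties":{"moves":{"type":"array","items":{"type":"number"}},"squeeze":{"type":"number"}},"required":["moves"]}

```bash
mkdir -p pics; cat > h.py <<'E'
import numpy as np, cv2
from bench import telemetry, optics, job
from scipy.spatial.transform import Rotation as R
def cam(p):
    K=np.array([[p['fx'],0,p['cx']],[0,p['fy'],p['cy']],[0,0,1.]]);return K,np.array(p['dist_coeffs'],float),np.array(p['extrinsics'])
def ray(p,uv):
    K,d,E=cam(p);n=cv2.undistortPoints(np.array([[uv]],float),K,d)[0,0]
    r=E[:3,:3].T@np.array([n[0],-n[1],-1]);return -E[:3,:3].T@E[:3,3],r
def at_z(p,uv,z):
    o,r=ray(p,uv);return o+r*(z-o[2])/r[2]
def at_depth(p,uv):
    o,r=ray(p,uv);u,v=np.round(uv).astype(int);w=p['z_map'][v-1:v+2,u-1:u+2];w=w[w>0]
    return o+r*np.median(w) if len(w) else None
def save(p,n):cv2.imwrite('pics/'+n,p['color'][:,:,::-1])
E
python3 - <<'E'
from h import *
np.set_printoptions(precision=4,suppress=True)
o=telemetry.get_obs();print(o)
Z=dict(plunger_top=.075,paddle_pad=.083,paddle_hinge=.058,pawn=0,jar=0,glue=0,stapler=0)
for c in('scene','top'):
    p=optics.grab_frame(c);save(p,c+'0.png');print(c,np.linalg.inv(p['extrinsics'])[:3,3])
    for l,z in Z.items():
        for s in optics.spot_point(p,l)[:2]:
            print(l,round(s['conf'],2),np.round(s['centre'],1),at_z(p,s['centre'],z),at_depth(p,s['centre']))
E
```

```text
{'time': 0.0, 'joint_positions': array([ 1.194 ,  0.1264, -0.0406,  1.4054, -0.    ,  1.5708]), 'qvel': array([ 0.0031, -0.0005,  0.0015,  0.0007, -0.0005, -0.0012]), 'joint_efforts': array([ -0.0004, -43.5915,  35.2925,   0.0175,  -0.0001,   0.    ]), 'position': array([0.1931, 0.4881, 0.4039]), 'tool_rot': array([ 0.1873,  0.9823, -0.0008, -0.0001]), 'contact_force': array([0.1469, 0.1172, 0.2824]), 'ft_torque': array([0.0044, 0.0127, 0.0427]), 'gripper_force': 0.0, 'opening': 0.9988018755733419}
scene [-0.0175  0.8221  0.5561]
plunger_top 0.59 [240.8 238.3] [0.5528 0.1792 0.075 ] [0.5578 0.1735 0.0708]
paddle_pad 0.2 [242.5 239.3] [0.5369 0.1911 0.083 ] [0.5474 0.1791 0.074 ]
paddle_hinge 0.75 [267.5 207.6] [ 0.6312 -0.0322  0.058 ] [0.2104 0.5219 0.3811]
pawn 0.23 [340.6 191.5] [ 0.5791 -0.4052  0.    ] [ 0.5801 -0.4073 -0.001 ]
glue 0.62 [171.9 268. ] [0.6797 0.2966 0.    ] [0.6617 0.3101 0.0143]
stapler 0.47 [264.8 207.7] [ 0.7133 -0.1256  0.    ] [0.2179 0.5167 0.377 ]
top [ 0.3675 -0.0164  1.2251]
plunger_top 0.69 [197. 220.] [0.5506 0.1802 0.075 ] [0.5506 0.1802 0.075 ]
paddle_pad 0.59 [360.8 250.7] [ 0.4817 -0.2092  0.083 ] [ 0.4815 -0.209   0.0844]
pawn 0.53 [272.9 228.9] [ 0.5426 -0.0006  0.    ] [ 0.5398 -0.0008  0.0194]
jar 0.92 [396.7 203.6] [ 0.6125 -0.3186  0.    ] [ 0.5984 -0.3012  0.0703]
jar 0.41 [272.2 229.4] [0.5413 0.0012 0.    ] [0.539 0.001 0.016]
glue 0.73 [158.1 178.4] [0.6702 0.2997 0.    ] [0.6599 0.2889 0.0418]
stapler 0.89 [320.8 169.6] [ 0.6998 -0.1225  0.    ] [ 0.6916 -0.1199  0.0302]
```

View pics/scene0.png

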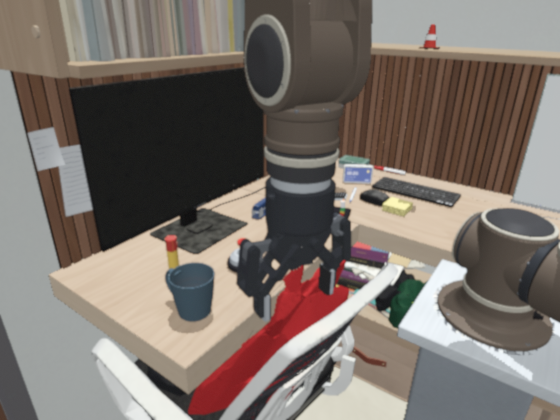

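View pics/top0.png

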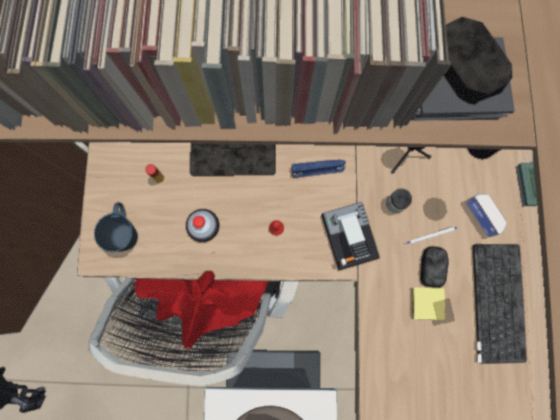

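The top view shows the chime at about (200,222), the pawn at (277,228) and the station, turned a little, at about (350,235). I'll zoom in on the station and chime next.

```bash
python3 - <<'E'
from h import *
np.set_printoptions(precision=4,suppress=True,linewidth=200)
p=optics.grab_frame('top')
a=p['color'][195:275,315:385];b=p['color'][200:245,175:235]
A=cv2.resize(a,None,fx=7,fy=7,interpolation=cv2.INTER_CUBIC);B=cv2.resize(b,None,fx=4,fy=4,interpolation=cv2.INTER_CUBIC)
im=np.zeros((560,740,3),np.uint8);im[:,:490]=A;im[:180,500:]=B
cv2.imwrite('pics/crop.png',im[:,:,::-1])
for l in('plunger_top','paddle_pad','paddle_hinge'):
    for s in optics.spot_point(p,l)[:2]: print(l,s)
    for s in optics.boxes_of(p,l)[:2]: print(l,s)
hsv=cv2.cvtColor(p['color'],cv2.COLOR_RGB2HSV)
m=((hsv[:,:,0]<8)|(hsv[:,:,0]>172))&(hsv[:,:,1]>150)&(hsv[:,:,2]>80);m[:205]=0;m[240:]=0;m[:,:180]=0;m[:,225:]=0
v,u=np.nonzero(m);c=(u.mean(),v.mean());print('knob',c,len(u),at_z(p,c,.071),p['z_map'][int(c[1]),int(c[0])])
print((1.2251-p['z_map'][200:272:3,320:382:3])*1000//1)
E
```

```text
plunger_top {'centre': [199.2, 218.8], 'conf': 0.58}
paddle_pad {'centre': [358.4, 247.5], 'conf': 0.64}
paddle_pad {'box': [354.7, 232.2, 37.0, 45.1], 'conf': 0.64}
paddle_hinge {'centre': [344.0, 215.0], 'conf': 0.72}
paddle_hinge {'box': [351.6, 235.0, 58.8, 67.7], 'conf': 0.66}
knob (np.float64(198.5), np.float64(221.5)) 88 [0.5477 0.1771 0.071 ] 1.1619428
[[ -27.  -29.  -30.  -28.  -27.  -24.  -22.  -28.  -28.  -23.  -27.  -29.  -25.  -31.  -33.  -29.  -29.  -31.  -24.  -33.  -28.]
 [ -26.  -25.  -25.  -25.  -24.  -29.  -27.  -27.  -26.  -31.  -27.  -27.  -30.    9.    7.  -29.  -23.  -28.  -23.  -28.  -32.]
 [ -27.  -28.  -24.  -26.  -25.  -27.  -23.  -25.  -23.   11.   14.   12.   15.   17.   12.  -25.  -24.  -26.  -25.  -26.  -25.]
 [ -20.  -23.  -20.  -19.  -27.  -17.   12.   15.   12.   16.   15.   13.   38.   47.   16.  -21.  -25.  -23.  -18.  -26.  -22.]
 [ -22.  -23.   15.   15.   14.   17.   14.   19.   11.   19.   12.   40.   49.   48.   14.   17.  -23.  -23.  -20.  -24.  -21.]
 [ -22.    8.   18.   20.   18.   48.   18.   19.   45.   46.   52.   45.   44.   44.   17. 
[... 1659 characters left out ...]
  88.   84.   88.   86.   74.   16.   19.   20.    2.]
 [   4.    3.    2.    0.    5.   13.   20.   21.   21.   22.   78.   79.   85.   83.   18.   20.   20.   17.   22.   18.   -4.]
 [   7.    3.    1.    4.    0.   14.   22.   76.   80.   77.   21.   23.   27.   18.   20.   21.   19.   15.   -2.    1.    0.]
 [   5.    5.    5.    5.    4.    7.   21.   61.   87.   22.   24.   22.   20.   15.   16.    5.   -1.    1.    4.    3.   -1.]
 [   9.    2.    6.    6.    8.   -1.   22.   22.   28.   23.   23.    8.    9.    3.    4.    4.    9.    4.    5.    9.   -2.]
 [   6.    8.    5.    7.    5.    8.    9.   18.    8.    6.    9.    8.    5.    8.   10.    9.    4.    6.    3.    5.   10.]]
```

View pics/crop.png

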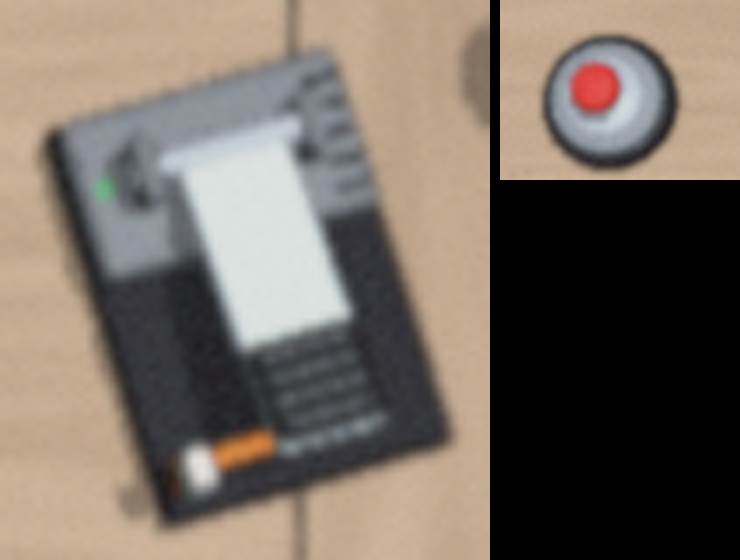

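The crop puts the pad centre at about (360,249) in the full picture and the hinge at (348,216), with the station turned about +16.5°. The knob is at (198.4,221.4).

```bash
python3 - <<'E'
from h import *
np.set_printoptions(precision=4,suppress=True,linewidth=200)
p=optics.grab_frame('top')
print('pad',at_z(p,(359.9,248.9),.083),'hinge',at_z(p,(347.7,215.7),.062))
print('knob',at_z(p,(198.4,221.4),.074),'base',at_z(p,(202.3,225.1),.012))
f=lambda u,v:at_z(p,(315+u/7,195+v/7),.02)
for a,b in(((50,130),(165,520)),((330,55),(450,435))):
    d=f(*a)-f(*b);print('yaw',np.arctan2(d[1],d[0]))
K,d,E=cam(p);u,v=np.meshgrid(np.arange(0,560,8),np.arange(0,420,8));uv=np.stack([u.ravel(),v.ravel()],1)
P=[at_depth(p,q) for q in np.clip(uv,1,[558,418])];P=np.array([q for q in P if q is not None])
for n,s in(('chair/front',(P[:,0]<.42)&(P[:,0]>.1)&(P[:,1]>-.1)&(P[:,1]<.5)),('shelf',(P[:,0]>.55)&(P[:,2]>.2))):
    Q=P[s];print(n,len(Q),Q[:,2].max() if len(Q) else 0,Q[:,0].min() if len(Q) else 0)
Q=P[(P[:,2]>.15)];print(Q[Q[:,0]<.7][::3])
E
```

```text
pad [ 0.4859 -0.2071  0.083 ] hinge [ 0.5684 -0.1822  0.062 ]
knob [0.5474 0.1769 0.074 ] base [0.5479 0.177  0.012 ]
yaw 0.2824502008143294
yaw 0.2873590386668998
chair/front 374 0.38566398857000805 0.10544168715454777
shelf 1311 0.707502252188347 0.5518245000012763
[[0.6988 0.2896 0.7052]
 [0.6987 0.2294 0.7034]
 [0.6991 0.2    0.7021]
 ...
 [0.1791 0.42   0.3348]
 [0.1692 0.46   0.3665]
 [0.1567 0.4236 0.2936]]
```

Emit:
{"op": "drive_tool", "data": {"moves": [0, 0, 0, 0, 0, -0.3, 0, 0, 0, 0, 0, 0, -0.6, 0, 0, 0, 0, 0, 0, -0.754, 0, 0, 0, 0, 0, 0, -0.754, 0, 0, 0, 0, 0, 0, -0.754, 0], "squeeze": 40}}

```text
time: 1.82
position: [0.1932, 0.4882, 0.4047]
tool_rot: [0.001, 1.0, 0.0, -0.0]
contact_force: [-0.1, 0.2, -0.0]
opening: -0.001
gripper_force: 0.0
```

```bash
python3 - <<'E'
from h import *
np.set_printoptions(precision=2,suppress=True,linewidth=200)
p=optics.grab_frame('top')
for v in range(100,412,20):
    r=[at_depth(p,(u,v)) for u in range(80,400,20)]
    print(v,np.round(r[7][0],2) if r[7] is not None else '',[None if q is None else round(float(q[2]),2) for q in r])
print([np.round(at_depth(p,(u,300))[1],2) for u in range(80,400,40)],telemetry.get_obs()['joint_positions'])
E
```

```text
100 0.63 [0.61, 0.59, 0.6, 0.57, 0.59, 0.6, 0.59, 0.61, 0.56, 0.58, 0.6, 0.59, 0.58, 0.59, 0.6, 0.6]
120 0.63 [0.53, 0.53, 0.52, 0.54, 0.5, 0.5, 0.51, 0.54, 0.5, 0.5, 0.52, 0.51, 0.5, 0.56, 0.53, 0.53]
140 0.61 [0.49, 0.49, 0.49, 0.49, 0.49, 0.49, 0.49, 0.49, 0.5, 0.49, 0.5, 0.5, 0.5, 0.49, 0.5, 0.49]
160 0.72 [-0.42, 0.0, -0.0, 0.0, 0.0, 0.0, 0.01, 0.01, 0.01, 0.01, -0.0, -0.0, 0.0, 0.04, 0.0, 0.0]
180 0.67 [-0.51, 0.0, 0.0, 0.0, 0.02, 0.0, -0.0, -0.0, 0.0, 0.0, -0.0, 0.0, 0.0, 0.0, 0.0, -0.0]
200 0.62 [-0.59, 0.0, -0.0, -0.0, -0.0, -0.0, 0.0, 0.0, -0.0, -0.0, 0.0, -0.0, -0.0, -0.0, 0.0, 0.0]
220 0.56 [-0.69, 0.09, 0.04, 0.0, -0.0, 0.0, 0.08, -0.0, 0.0, -0.0, -0.0, -0.0, 0.0, 0.06, 0.04, -0.0]
240 0.51 [-0.0, 0.08, 0.01, -0.0, -0.0, 0.0, 0.02, 0.0, -0.0, 0.0, 0.0, -0.0, 0.0, 0.02, 0.07, -0.0]
260 0.46 [-0.0, -0.0, -0.0, 0.0, -0.0, 0.0, 0.0, 0.0, 0.0, -0.0, -0.0, -0.0, -0.0, 0.04, 0.02, 0.0]
280 0.41 [-0.8, -0.79, -0.78, -0.06, -0.06, -0.08, 0.03, -0.03, -0.04, -0.03, -0.04, -0.05, -0.03, -0.01, -0.0, 0.0]
300 0.36 [-0.79, -0.79, -0.13, -0.16, -0.05, -0.1, -0.01, -0.01, 0.0, -0.24, -0.2, -0.79, -0.79, -0.79, -0.0, 0.0]
320 0.31 [-0.79, -0.0, -0.05, -0.09, -0.07, -0.13, -0.0, -0.09, -0.09, -0.11, -0.79, -0.79, -0.79, -0.79, -0.0, 0.0]
340 0.26 [-0.79, 0.04, -0.78, -0.01, -0.03, -0.04, -0.04, -0.05, -0.79, -0.78, -0.79, -0.79, -0.79, -0.79, 0.0, -0.0]
360 0.13 [-0.79, 0.1, 0.1, -0.78, 0.04, 0.04, 0.03, -0.77, 0.07, -0.69, -0.69, -0.69, -0.69, -0.79, -0.0, -0.0]
380 0.19 [-0.79, -0.79, -0.79, -0.79, 0.11, 0.11, 0.11, 0.1, -0.37, -0.38, -0.38, -0.38, -0.69, -0.79, 0.0, 0.0]
400 0.12 [-0.78, -0.79, -0.79, -0.79, -0.79, -0.79, -0.79, 0.0, 0.0, -0.0, -0.0, -0.0, 0.0, -0.79, -0.0, -0.0]
[np.float64(0.8), np.float64(0.42), np.float64(0.29), np.float64(0.18), np.float64(0.08), np.float64(-0.02), np.float64(-0.19), np.float64(-0.22)] [ 1.19  0.13 -0.04  1.41  0.    1.19]
```

Emit:
{"op": "drive_tool", "data": {"moves": [-0.25, -0.22, 0, 0, 0, 0, 0, -0.5, -0.43, 0, 0, 0, 0, 0, -0.75, -0.65, 0, 0, 0, 0, 0, -0.98, -0.86, 0, 0, 0, 0, 0, -0.98, -0.86, 0, 0, 0, 0, 0]}}

```text
time: 2.5
position: [0.3121, 0.3837, 0.4048]
tool_rot: [0.002, 1.0, -0.0, 0.0]
contact_force: [-0.4, -1.1, 0.4]
opening: 0.002
gripper_force: 0.0
```

Emit:
{"op": "drive_tool", "data": {"moves": [-0.25, -0.22, 0.1, 0, 0, 0, 0, -0.5, -0.43, 0.2, 0, 0, 0, 0, -0.75, -0.65, 0.3, 0, 0, 0, 0, -0.98, -0.86, 0.4, 0, 0, 0, 0, -0.98, -0.86, 0.4, 0, 0, 0, 0]}}

```text
time: 3.12
position: [0.4291, 0.2811, 0.3555]
tool_rot: [0.001, 1.0, -0.0, -0.001]
contact_force: [-0.5, 0.4, 0.4]
opening: 0.001
gripper_force: 0.0
```

Emit:
{"op": "drive_tool", "data": {"moves": [-0.25, -0.22, 0.15, 0, 0, 0, 0, -0.5, -0.43, 0.3, 0, 0, 0, 0, -0.75, -0.65, 0.45, 0, 0, 0, 0, -0.99, -0.87, 0.65, 0, 0, 0, 0, -0.99, -0.87, 0.65, 0, 0, 0, 0]}}

```text
time: 3.75
position: [0.5476, 0.1772, 0.2768]
tool_rot: [0.001, 1.0, -0.0, -0.002]
contact_force: [-0.7, 0.8, 0.1]
opening: -0.003
gripper_force: 0.0
```

Emit:
{"op": "drive_tool", "data": {"moves": [0, 0, 0.08, 0, 0, 0, 0, 0, 0, 0.16, 0, 0, 0, 0, 0, 0, 0.22, 0, 0, 0, 0, 0, 0, 0.27, 0, 0, 0, 0, 0, 0, 0.29, 0, 0, 0, 0]}}

```text
time: 4.38
position: [0.5469, 0.1778, 0.244]
tool_rot: [-0.0, 1.0, 0.0, -0.0]
contact_force: [-3.0, 1.5, 3.9]
opening: 0.005
gripper_force: 2.0
```

Emit:
{"op": "drive_tool", "data": {"moves": [0, 0, 0.02, 0, 0, 0, 0, 0, 0, 0.04, 0, 0, 0, 0, 0, 0, 0.055, 0, 0, 0, 0, 0, 0, 0.07, 0, 0, 0, 0, 0, 0, 0.07, 0, 0, 0, 0]}}

```text
time: 5.0
position: [0.5472, 0.1776, 0.2362]
tool_rot: [-0.0, 1.0, 0.0, 0.0]
contact_force: [-3.4, 1.2, 6.9]
opening: -0.002
gripper_force: 3.6
```

Emit:
{"op": "drive_tool", "data": {"moves": [0, 0, 0.01, 0, 0, 0, 0, 0, 0, 0.02, 0, 0, 0, 0, 0, 0, 0.025, 0, 0, 0, 0, 0, 0, 0.03, 0, 0, 0, 0, 0, 0, 0.03, 0, 0, 0, 0]}}

```text
time: 5.62
position: [0.547, 0.1775, 0.2358]
tool_rot: [-0.0, 1.0, 0.001, 0.001]
contact_force: [-11.9, -0.0, 27.5]
opening: -0.001
gripper_force: 14.0
```

The plunger is on its stop: the force jumped to 27 N with no further travel. Now retract and check that it springs back.

Emit:
{"op": "drive_tool", "data": {"moves": [0, 0, -0.1, 0, 0, 0, 0, 0, 0, -0.25, 0, 0, 0, 0, 0, 0, -0.45, 0, 0, 0, 0, 0, 0, -0.65, 0, 0, 0, 0, 0, 0, -0.75, 0, 0, 0, 0]}}

```text
time: 6.25
position: [0.5477, 0.1773, 0.3229]
tool_rot: [0.0, 1.0, -0.0, 0.001]
contact_force: [-1.3, -0.7, 0.6]
opening: 0.0
gripper_force: 0.0
```

Emit:
{"op": "drive_tool", "data": {"moves": [0.03, -0.25, 0, 0, 0, 0, 0, 0.07, -0.5, 0, 0, 0, 0, 0, 0.1, -0.75, 0, 0, 0, 0, 0, 0.14, -1, 0, 0, 0, 0, 0, 0.14, -1, 0, 0, 0, 0, 0]}}

```text
time: 6.88
position: [0.5302, 0.0558, 0.3214]
tool_rot: [0.001, 1.0, -0.0, -0.0]
contact_force: [-0.4, -0.2, 0.4]
opening: 0.001
gripper_force: 0.0
```

Emit:
{"op": "drive_tool", "data": {"moves": [0.03, -0.25, 0, 0, 0, 0, 0, 0.07, -0.5, 0, 0, 0, 0, 0, 0.1, -0.75, 0, 0, 0, 0, 0, 0.14, -1, 0, 0, 0, 0, 0, 0.14, -1, 0, 0, 0, 0, 0]}}

```text
time: 7.5
position: [0.5137, -0.0634, 0.3215]
tool_rot: [0.001, 1.0, -0.0, -0.0]
contact_force: [0.3, -0.4, 0.0]
opening: -0.002
gripper_force: 0.0
```

Emit:
{"op": "drive_tool", "data": {"moves": [0.06, -0.3, 0, 0, 0, 0, 0, 0.12, -0.6, 0, 0, 0, 0, 0, 0.17, -0.9, 0, 0, 0, 0, 0, 0.23, -1, 0, 0, 0, 0, 0, 0.23, -1, 0, 0, 0, 0, 0]}}

```text
time: 8.12
position: [0.486, -0.1823, 0.3217]
tool_rot: [0.0, 1.0, 0.0, -0.0]
contact_force: [-0.2, 0.8, -0.1]
opening: -0.001
gripper_force: 0.0
```

```bash
python3 - <<'E'
from h import *
p=optics.grab_frame('top');o=telemetry.get_obs();print(o['position'])
a=p['color'][195:275,315:385];b=p['color'][200:245,175:235]
im=np.zeros((560,740,3),np.uint8);im[:,:490]=cv2.resize(a,None,fx=7,fy=7,interpolation=2);im[:180,500:]=cv2.resize(b,None,fx=4,fy=4,interpolation=2)
cv2.imwrite('pics/crop2.png',im[:,:,::-1])
for l in('plunger_top','paddle_pad'):print(l,optics.spot_point(p,l)[:1])
E
```

```text
[ 0.48621956 -0.18181693  0.32174476]
plunger_top [{'centre': [273.1, 230.7], 'conf': 0.54}]
paddle_pad []
```

View pics/crop2.png

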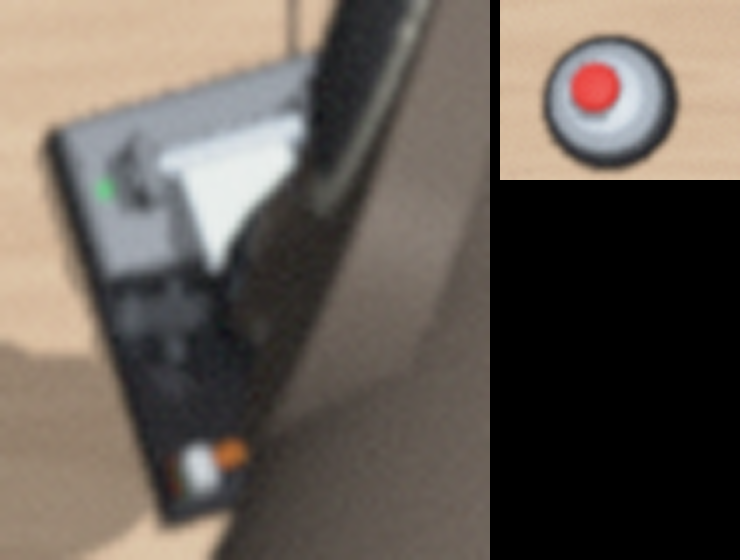

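The plunger has sprung back: the knob sits at the same pixel as at rest. Now move over the pad.

Emit:
{"op": "drive_tool", "data": {"moves": [0, -0.1, 0.1, 0, 0, 0, 0, 0, -0.21, 0.2, 0, 0, 0, 0, 0, -0.21, 0.3, 0, 0, 0, 0, 0, -0.21, 0.4, 0, 0, 0, 0, 0, -0.21, 0.46, 0, 0, 0, 0]}}

```text
time: 8.9
position: [0.4858, -0.2076, 0.2655]
tool_rot: [-0.0, 1.0, 0.0, -0.001]
contact_force: [0.5, 0.0, -0.1]
opening: -0.006
gripper_force: 0.0
```

Emit:
{"op": "drive_tool", "data": {"moves": [0, 0, 0.03, 0, 0, 0, 0, 0, 0, 0.06, 0, 0, 0, 0, 0, 0, 0.09, 0, 0, 0, 0, 0, 0, 0.12, 0, 0, 0, 0, 0, 0, 0.12, 0, 0, 0, 0]}}

```text
time: 9.52
position: [0.4861, -0.2079, 0.2524]
tool_rot: [-0.0, 1.0, -0.0, 0.0]
contact_force: [-1.2, 0.1, 3.0]
opening: -0.003
gripper_force: 1.5
```

Emit:
{"op": "drive_tool", "data": {"moves": [0, 0, 0.03, 0, 0, 0, 0, 0, 0, 0.06, 0, 0, 0, 0, 0, 0, 0.09, 0, 0, 0, 0, 0, 0, 0.11, 0, 0, 0, 0, 0, 0, 0.11, 0, 0, 0, 0]}}

```text
time: 10.15
position: [0.4858, -0.2079, 0.2389]
tool_rot: [0.0, 1.0, -0.0, -0.0]
contact_force: [-3.5, -2.1, 5.8]
opening: -0.001
gripper_force: 3.0
```

```bash
python3 - <<'E'
from h import *
o=telemetry.get_obs();print(o['position'],o['contact_force'])
p=optics.grab_frame('top');q=optics.grab_frame('scene')
im=np.zeros((560,790,3),np.uint8);im[:400,:350]=cv2.resize(p['color'][215:273,325:376],(350,400),interpolation=2)
K,d,E=cam(q);c=E@np.array([.486,-.16,.07,1]);u=int(K[0,2]+K[0,0]*c[0]/-c[2]);v=int(K[1,2]-K[1,1]*c[1]/-c[2]);print(u,v)
im[:480,360:780]=cv2.resize(q['color'][v-40:v+40,u-35:u+35],(420,480),interpolation=2)
cv2.imwrite('pics/crop3.png',im[:,:,::-1])
E
```

```text
[ 0.48583152 -0.20792985  0.23888077] [-3.4539572  -2.09903054  5.83473596]
331 202
```

View pics/crop3.png

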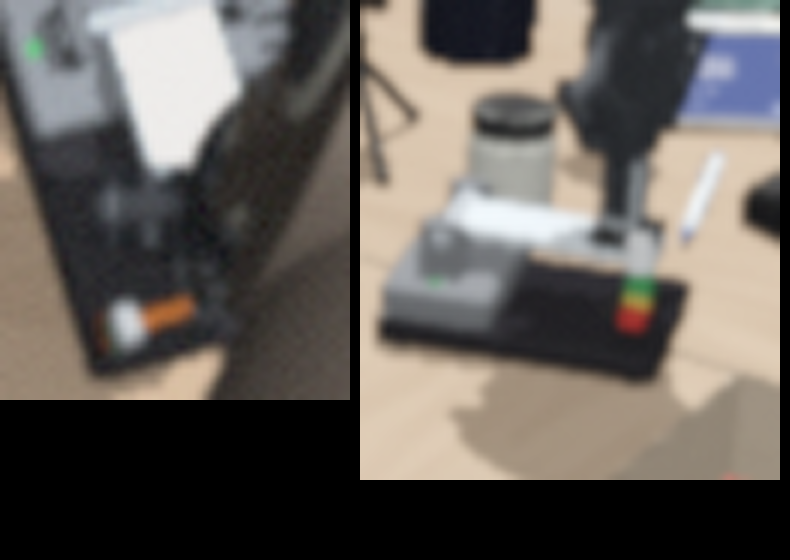

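In the scene crop the paddle looks about level and the tip height of 0.066 matches mid-green, though the pointer itself is hidden. I'll check the plate's slope from depth after holding.

Emit:
{"op": "drive_tool", "data": {"moves": [0, 0, 0, 0, 0, 0, 0, 0, 0, 0, 0, 0, 0, 0, 0, 0, 0, 0, 0, 0, 0, 0, 0, 0, 0, 0, 0, 0, 0, 0, 0, 0, 0, 0, 0]}}

```text
time: 10.88
position: [0.4858, -0.2079, 0.2391]
tool_rot: [0.0, 1.0, -0.0, -0.0]
contact_force: [-4.2, -1.5, 6.7]
opening: 0.003
gripper_force: 3.0
```

```bash
python3 - <<'E'
from h import *
n=np.array([np.cos(.285),np.sin(.285)]);h=np.array([.5723,-.1818])
A=[]
for i in range(4):
    p=optics.grab_frame('top');hsv=cv2.cvtColor(p['color'],cv2.COLOR_RGB2HSV)
    m=np.zeros((420,560),bool);m[219:241,335:362]=1;m&=(hsv[:,:,2]>190)&(hsv[:,:,1]<40)
    m=cv2.erode(m.astype(np.uint8),np.ones((3,3)))>0
    for v,u in np.argwhere(m):
        o,r=ray(p,(u,v));z=p['z_map'][v,u]
        if z>0:A.append(o+r*z)
A=np.array(A);s=(h-A[:,:2])@n
c,C=np.polyfit(s,A[:,2],1,cov=True);print(len(A),s.min(),s.max(),'slope',c[0],'+-',C[0,0]**.5,'z at90',np.polyval(c,.09),'at0',c[1])
# pointer: orange pixels
m=(hsv[:,:,0]>6)&(hsv[:,:,0]<18)&(hsv[:,:,1]>180)&(hsv[:,:,2]>130);m[:245]=0;m[270:]=0;m[:,:330]=0;m[:,:][:,365:]=0
v,u=np.nonzero(m)
if len(u):
    z=np.array([ (lambda o,r:(o+r*p['z_map'][b,a])[2])(*ray(p,(a,b))) for b,a in zip(v,u)]);print('ptr',len(u),np.round(z,3))
print(telemetry.get_obs()['position'])
E
```

```text
762 0.009653323948545027 0.055197158872889326 slope -0.02032613239082624 +- 0.007444379371352123 z at90 0.05994356439323641 at0 0.06177291630841077
ptr 1 [0.056]
[ 0.48580972 -0.20792884  0.23905804]
```

The plate slope of -0.02 gives an angle of about 0.19, mid-green. Hold on.

Emit:
{"op": "drive_tool", "data": {"moves": [0, 0, 0, 0, 0, 0, 0, 0, 0, 0, 0, 0, 0, 0, 0, 0, 0, 0, 0, 0, 0, 0, 0, 0, 0, 0, 0, 0, 0, 0, 0, 0, 0, 0, 0]}}

```text
time: 11.7
position: [0.4858, -0.2079, 0.2391]
tool_rot: [0.0, 1.0, -0.0, -0.0]
contact_force: [-4.6, -1.1, 5.7]
opening: 0.001
gripper_force: 3.0
```

Emit:
{"op": "drive_tool", "data": {"moves": [0, 0, 0, 0, 0, 0, 0, 0, 0, 0, 0, 0, 0, 0, 0, 0, 0, 0, 0, 0, 0, 0, 0, 0, 0, 0, 0, 0, 0, 0, 0, 0, 0, 0, 0]}}

```text
time: 12.32
position: [0.4858, -0.2079, 0.2391]
tool_rot: [0.0, 1.0, -0.0, -0.0]
contact_force: [-3.2, -1.7, 5.8]
opening: -0.003
gripper_force: 3.0
```

Emit:
{"op": "drive_tool", "data": {"moves": [0, 0, 0, 0, 0, 0, 0, 0, 0, 0, 0, 0, 0, 0, 0, 0, 0, 0, 0, 0, 0, 0, 0, 0, 0, 0, 0, 0, 0, 0, 0, 0, 0, 0, 0]}}

```text
time: 12.95
position: [0.4858, -0.2079, 0.2391]
tool_rot: [0.0, 1.0, -0.0, -0.0]
contact_force: [-4.6, -1.5, 6.5]
opening: -0.001
gripper_force: 3.0
```

Emit:
{"op": "drive_tool", "data": {"moves": [0, 0, 0, 0, 0, 0, 0, 0, 0, 0, 0, 0, 0, 0, 0, 0, 0, 0, 0, 0, 0, 0, 0, 0, 0, 0, 0, 0, 0, 0, 0, 0, 0, 0, 0]}}

```text
time: 13.58
position: [0.4858, -0.2079, 0.2391]
tool_rot: [0.0, 1.0, -0.0, -0.0]
contact_force: [-3.9, -2.3, 6.3]
opening: -0.001
gripper_force: 3.0
```

```bash
python3 -c "
from h import *
o=telemetry.get_obs();print(o['time'],o['position'],o['contact_force']);print(job.job_done())"
```

```text
13.575 [ 0.48583132 -0.20792464  0.23905483] [-3.88619432 -2.26953639  6.2604326 ]
the job is handed in; nothing more can be done
None
```

I pushed the chime plunger to its stop and it sprang back up, then pressed the talk paddle to mid-green (about 0.19 rad, from fingertip height and plate slope; the pointer was hidden). I held it there over 3 s and handed in at 13.6 s, still pressing.

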